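Step the pillar candles down from the brass vase

ROBOT

A 7-joint arm with a two-finger parallel gripper is mounted at the origin on the work surface. World frame = base frame: x ahead of the robot, y to its left, z up, the work surface at z = 0. Lengths are in m, angles in rad, forces in N, time in s.
With the tool pointing down it reaches from about 0.425 to 0.925 m from the base axis. Payload 6.8 kg.
Tool frame: the origin (TCP) lies at the very end of the fingers, on their centre line; the grasp point (between the pads) lies 19 mm behind it (r.tcp_to_grasp is the distance from the TCP to the grasp point, in m); z points along the fingers, y is the line along which they close (so a half turn about z gives the same grasp; the last joint's range is limited). The gripper opens to 85 mm and grips with 20 to 120 N. Pads are 22 mm wide; open, the fingers measure 114 mm over their backs; the gripper's body (76 mm by 85 mm) begins 54 mm behind the grasp point. The pads swing forward as they close: fully open they stand 13 mm farther back than shut.
Start: joints at [1.125, 0.477, 0.022, 1.555, -0.011, 1.109, -0.083], TCP at [0.224, -0.637, 0.231] pointing down, gripper open.
Joint ranges: [-2.96, 2.96], [-0.34, 2.1], [-1.41, 1.46], [0.24, 2.44], [-1.37, 4.51], [0.17, 1.92], [-2.96, 2.96]. Speed limits (rad/s): [2.39, 2.39, 3.14, 3.14, 3.14, 3.14, 3.14].

INTERFACE

Orientations are given as a rotation vector (axis times angle).
In Python, from bench import r gives the robot as it stands.
- The arm moves only by the tool step_arm, never from a script. Its argument "moves" is a list of rows, each a list of 7 numbers: the shift along the tool's x, y, z in mm, then the turn, a rotation vector about the tool's x, y, z in rad, then the finger opening in mm, from 0 to 85.4. A call has 1 to 8 rows; each row is the pose to reach, as a shift and turn from the pose commanded when the call began, along the tool's axes at that moment; what a row does not reach only later rows make up. A row lasts 1/10 s, in which the tool goes at most 50 mm and 8.59 degrees, less where a joint would pass 70% of its speed; a pose out of reach is approached as far as the arm can. A call with a gripper value outside its range is refused whole. The fingers move at their own pace and stop on an object; "grip_force" is the grip in N (left out, the last holds). Time passes only in rows, so rows that repeat a pose let the fingers close. It gives the time, the measured TCP pose, the force, the opening and the grip force at its end, in the units of the state.
- r.get_obs(): the state, without advancing time (a new reading comes with each control period).
- r.grab_frame(name): name is "side" or "top" or "wrist"; returns a dict with "image" (384x512x3 uint8, red, green, blue), "depth" (384x512 float32, m along the optical axis (not along the pixel's ray), 0 where there is no reading), "mtx" (3x3 intrinsics, pixels), "k1" (the pictures are not rectified: a ray, as slopes to the right and down, at radius r is drawn at 1 + k1 r^2 times it, then the intrinsics apply), "rvec" (rotation vector, rad) and "tvec" (3), from world to camera coordinates, as OpenCV has them. Camera axes: x right, y down, z forward; pixel columns grow to the right and rows downward; lengths in m; the calibration is good to about 2 mm. A picture is of the moment at which its call begins.
- r.hand_in(): hands the job in; it is judged then, once.
The state is a dict: "clock": time; "joints": joint angles; "qvel": joint speeds; "tau": joint torques, N m; "tcp_pos": TCP position; "orientation": TCP orientation; "contact_force": force on the tool from outside, world axes, zero at the start; "moment": the same for the moment, N m; "grip_width": finger opening in m; "gripper_force": force on a finger pad.
Only numpy, scipy, OpenCV 4.12 (cv2) and the standard library are available. Lean on these libraries where they do the work, as an engineer would, in place of code of your own. Each camera call takes 0.05 s, during which the arm holds its last target. There are 200 camera calls.

TASK

Dress the banquet table: stand the four pillar candles upright on the row of brass candle plates, one candle flat on each plate inside its rim, so that they step down in height from the brass vase - the tallest on the plate next to the vase, then each shorter one in turn, the shortest at the far end. Set each one down on its plate; do not drop it.

Things in the scene. Friction and masses are not known exactly. Their poses are not given: they have to be found in the camera images.
- candle_a_mid (a point): ivory wax pillar candle, plain upright cylinder 50 mm in diameter, 75 mm tall (second shortest of the four), about 130 g, with a 9 mm soft wick (no obstacle) on top; starts standing on the table; the point is its centre, half-way up (37.5 mm above its foot), z along its axis
- candle_b_mid (a point): ivory wax pillar candle, plain upright cylinder 50 mm in diameter, 125 mm tall (tallest of the four), about 220 g, with a 9 mm soft wick (no obstacle) on top; starts standing on the table; the point is its centre, half-way up (62.5 mm above its foot), z along its axis; so tall that it is best gripped in its upper half
- candle_c_mid (a point): ivory wax pillar candle, plain upright cylinder 50 mm in diameter, 50 mm tall (shortest of the four), about 90 g, with a 9 mm soft wick (no obstacle) on top; starts standing on the table; the point is its centre, half-way up (25 mm above its foot), z along its axis
- candle_d_mid (a point): ivory wax pillar candle, plain upright cylinder 50 mm in diameter, 100 mm tall (second tallest of the four), about 180 g, with a 9 mm soft wick (no obstacle) on top; starts standing on the table; the point is its centre, half-way up (50 mm above its foot), z along its axis; best gripped in its upper half
- plate_a: one of four identical round brass candle plates, fixed in a row about 105 mm apart on a dark-edged timber slab (120 x 470 mm, 20 mm thick); 84 mm across, flat floor 73 mm across for one candle, 4 mm thick, low rim 10 mm high; origin at the centre of its underside, on the slab, so the floor that a candle stands on is 4 mm above the origin and 24 mm above the table. Which plate of the four stands where in the row changes from start to start
- plate_b: one of four identical round brass candle plates, fixed in a row about 105 mm apart on a dark-edged timber slab (120 x 470 mm, 20 mm thick); 84 mm across, flat floor 73 mm across for one candle, 4 mm thick, low rim 10 mm high; origin at the centre of its underside, on the slab, so the floor that a candle stands on is 4 mm above the origin and 24 mm above the table. Which plate of the four stands where in the row changes from start to start
- plate_c: one of four identical round brass candle plates, fixed in a row about 105 mm apart on a dark-edged timber slab (120 x 470 mm, 20 mm thick); 84 mm across, flat floor 73 mm across for one candle, 4 mm thick, low rim 10 mm high; origin at the centre of its underside, on the slab, so the floor that a candle stands on is 4 mm above the origin and 24 mm above the table. Which plate of the four stands where in the row changes from start to start
- plate_d: one of four identical round brass candle plates, fixed in a row about 105 mm apart on a dark-edged timber slab (120 x 470 mm, 20 mm thick); 84 mm across, flat floor 73 mm across for one candle, 4 mm thick, low rim 10 mm high; origin at the centre of its underside, on the slab, so the floor that a candle stands on is 4 mm above the origin and 24 mm above the table. Which plate of the four stands where in the row changes from start to start
- vase: the brass bottle vase with a narrow neck, 230 mm tall, 100 mm across at its belly, fixed on the table beyond one end of the slab, in line with the row of plates and about 145 mm from the centre of the nearest plate (a footed glass bowl of dark berries, 108 mm across and 108 mm tall, stands in the same way beyond the other end; the two ends swap); origin at the centre of its underside
Mind the look-alikes: they are no part of the job. What is shaped like the part that bears candle_d_mid but blue or purple is not meant.

How it is judged:
At the end, for the whole second after the job is handed in: Each candle stands upright (within 0.05 rad) and at rest on the floor of its own plate (foot within 4 mm of the plate's floor height), its centre within 13.5 mm of the plate's centre; counted from the vase the candles are 125, 100, 75 and 50 mm tall ((horizontal distance between candle_b_mid and plate_a below 0.0135 m or horizontal distance between candle_b_mid and plate_b below 0.0135 m or horizontal distance between candle_b_mid and plate_c below 0.0135 m or horizontal distance between candle_b_mid and plate_d below 0.0135 m) and horizontal distance between candle_b_mid and vase between 0 and 0.1975 m and height (world z) of candle_b_mid between 0.0825 and 0.0905 m and angle between each of candle_b_mid, candle_d_mid, candle_a_mid, candle_c_mid's own z axis and vertical below 0.05 rad and linear speed of each of candle_b, candle_d, candle_a, candle_c below 0.01 m/s and (horizontal distance between candle_d_mid and plate_a below 0.0135 m or horizontal distance between candle_d_mid and plate_b below 0.0135 m or horizontal distance between candle_d_mid and plate_c below 0.0135 m or horizontal distance between candle_d_mid and plate_d below 0.0135 m) and horizontal distance between candle_d_mid and vase between 0.1975 and 0.3025 m and height (world z) of candle_d_mid between 0.07 and 0.078 m and (horizontal distance between candle_a_mid and plate_a below 0.0135 m or horizontal distance between candle_a_mid and plate_b below 0.0135 m or horizontal distance between candle_a_mid and plate_c below 0.0135 m or horizontal distance between candle_a_mid and plate_d below 0.0135 m) and horizontal distance between candle_a_mid and vase between 0.3025 and 0.4075 m and height (world z) of candle_a_mid between 0.0575 and 0.0655 m and (horizontal distance between candle_c_mid and plate_a below 0.0135 m or horizontal distance between candle_c_mid and plate_b below 0.0135 m or horizontal distance between candle_c_mid and plate_c below 0.0135 m or horizontal distance between candle_c_mid and plate_d below 0.0135 m) and horizontal distance between candle_c_mid and vase between 0.4075 and 0.55 m and height (world z) of candle_c_mid between 0.045 and 0.053 m); the robot touches nothing.
It fails at once if a candle is dropped: out of the fingers with its foot more than 20 mm above the floor of the plates ((height (world z) of candle_b_mid above 0.1065 m and contact force between candle_b and the fingers below 0.05 N) or (height (world z) of candle_d_mid above 0.094 m and contact force between candle_d and the fingers below 0.05 N) or (height (world z) of candle_a_mid above 0.0815 m and contact force between candle_a and the fingers below 0.05 N) or (height (world z) of candle_c_mid above 0.069 m and contact force between candle_c and the fingers below 0.05 N)).
It also fails if it takes over 120 s, if anything falls off the work surface, if the arm or the gripper's body presses on something with over 40 N, if the wrist force passes 120 N, or if a joint passes its speed limit or range.

## Working session

There is one attempt and no reset: what is moved stays moved. The work goes in short steps, Python scripts to look and compute and a tool call to move; the robot and the scene stay as the last step left them, time stands still between calls to the robot, and variables do not carry over. Pictures are saved under pics/ and viewed, at most 14 in all, crops included, and the job is handed in when it is done.

Besides the shell and the picture viewer there is one more tool, called after ">>>" in YAML: its name, and indented under it one key for each argument. step_arm: Moves the arm, as the interface text tells. Its arguments: {"type":"object","properties":{"moves":{"type":"array","items":{"type":"array","items":{"type":"number"}}},"grip_force":{"type":"number"}},"required":["moves"]}

```bash
mkdir -p pics
cat > h.py <<'E'
import numpy as np, cv2
from bench import r
def snap(n,f=None):
    d=r.grab_frame(n)
    if f: cv2.imwrite('pics/'+f,d['image'][:,:,::-1])
    return d
def cloud(d):
    H,W=d['depth'].shape; K=d['mtx']; u,v=np.meshgrid(np.arange(W),np.arange(H))
    X=(u-K[0,2])/K[0,0]; Y=(v-K[1,2])/K[1,1]; x,y=X.copy(),Y.copy()
    for _ in range(10):
        s=1+d['k1']*(x*x+y*y); x,y=X/s,Y/s
    z=d['depth']; P=np.stack([x*z,y*z,z],-1)
    R=cv2.Rodrigues(np.array(d['rvec'],float))[0]
    P=(P-np.array(d['tvec']).ravel())@R
    P[z==0]=np.nan
    return P
E
python3 - <<'E'
from h import *
o=r.get_obs(); print({k:np.round(v,3) for k,v in o.items()})
a=snap('top','top1.png'); b=snap('side','side1.png')
cv2.imwrite('pics/both1.png',cv2.resize(np.vstack([a['image'],b['image']])[:,:,::-1],None,fx=.78,fy=.78))
np.savez('top1.npz',P=cloud(a),I=a['image']); np.savez('side1.npz',P=cloud(b),I=b['image'])
R=cv2.Rodrigues(np.array(a['rvec'],float))[0];print(-R.T@np.ravel(a['tvec']),R.round(2))
E
```

```text
{'clock': np.float64(0.0), 'joints': array([ 1.125,  0.478,  0.022,  1.556, -0.011,  1.109, -0.083]), 'qvel': array([ 0.001,  0.002, -0.001,  0.001,  0.001, -0.002,  0.001]), 'tau': array([ 0.0000e+00, -5.9644e+01,  1.6080e+00, -2.8119e+01,  1.3000e-02,
        1.0000e-02, -0.0000e+00]), 'tcp_pos': array([ 0.223, -0.636,  0.23 ]), 'orientation': array([-3.095e+00, -5.280e-01,  1.000e-03]), 'contact_force': array([ 0.394,  0.406, -0.016]), 'moment': array([ 0.031,  0.022, -0.043]), 'gripper_force': np.float64(0.0), 'grip_width': np.float64(0.086)}
[ 0.35295712 -0.01000859  0.98274565] [[ 0.01 -1.   -0.02]
 [-0.98 -0.01 -0.19]
 [ 0.19  0.03 -0.98]]
```

View pics/both1.png

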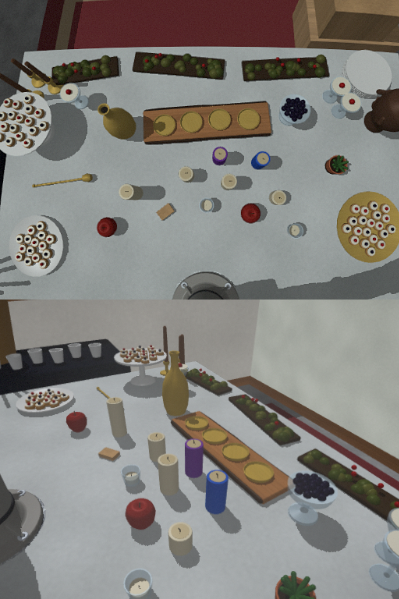

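The top view (0.78 scale) shows the vase at (117,120), the plates at x≈165–250 and the bowl at (295,108). The ivory candles are at (127,191), (186,174), (229,182) and (278,198). Purple (220,156) and blue (260,160) candles stand close to the row.

Run:
```python
from h import *
D=np.load('top1.npz');P=D['P'];I=D['I']
def blob(u,v,name,rad=22):
    u,v=int(u/.78),int(v/.78); s=P[max(v-rad,0):v+rad,u-rad:u+rad].reshape(-1,3); s=s[np.isfinite(s[:,2])]
    c=P[v-2:v+3,u-2:u+3].reshape(-1,3); zt=np.nanmedian(c[:,2]); c=np.nanmedian(c,0)
    k=s[(abs(s[:,2]-zt)<.006)&(np.hypot(*(s[:,:2]-c[:2]).T)<.05)]
    (x,y),rr=cv2.minEnclosingCircle(k[:,:2].astype(np.float32)*1000)
    print(name,'z%.0f'%(zt*1e3),'mean',(k.mean(0)*1e3).round(0),'circ',round(x),round(y),round(rr),len(k))
for a in [(127,191,'c1'),(186,174,'c2'),(229,182,'c3'),(278,198,'c4'),(220,153,'purple'),(262,157,'blue'),(207,205,'tea'),(295,229,'tea2'),(251,212,'apple'),(106,226,'apple2'),(166,211,'brick'),(165,125,'p1'),(191,122,'p2'),(220,120,'p3'),(249,119,'p4'),(295,108,'bowl'),(106,108,'vase'),(90,178,'dipper'),(337,165,'cactus')]: blob(*a)
# plates: brass mask
hsv=cv2.cvtColor(I,cv2.COLOR_RGB2HSV)
z=P[...,2]
m=((hsv[...,0]>20)&(hsv[...,0]<32)&(hsv[...,1]>120)&(z>.015)&(z<.05)&(P[...,0]>.55)).astype(np.uint8)
n,l,st,ce=cv2.connectedComponentsWithStats(m)
for i in range(1,n):
    if st[i,4]>150:
        k=P[l==i]; (x,y),rr=cv2.minEnclosingCircle(k[:,:2].astype(np.float32)*1000)
        print(st[i],ce[i].round(),(np.nanmedian(k,0)*1e3).round(),round(x),round(y),round(rr))
c=I[100:300,110:410]; cv2.imwrite('pics/c1.png',cv2.resize(c,None,fx=2.6,fy=2.6,interpolation=2)[:,:,::-1])
```

```text
c1 z125 mean [382. 255. 124.] circ 382 256 26 330
c2 z75 mean [446.  72.  74.] circ 447 72 25 277
c3 z100 mean [421. -71.  99.] circ 422 -71 25 308
c4 z50 mean [ 372. -243.   49.] circ 372 -243 26 284
purple z100 mean [510. -41.  99.] circ 510 -41 25 289
blue z99 mean [ 496. -181.   99.] circ 497 -182 25 294
tea z19 mean [344.   2.  19.] circ 345 2 21 172
tea2 z19 mean [ 260. -303.   19.] circ 261 -300 23 184
apple z58 mean [ 319. -147.   58.] circ 319 -147 30 386
apple2 z59 mean [262. 342.  58.] circ 262 344 30 338
brick z11 mean [320. 147.  12.] circ 319 147 31 264
p1 z24 mean [629. 160.  23.] circ 629 159 50 789
p2 z22 mean [642.  64.  22.] circ 643 64 50 847
p3 z23 mean [651. -44.  22.] circ 652 -44 50 837
p4 z22 mean [ 655. -149.   22.] circ 656 -150 50 847
bowl z105 mean [ 674. -298.  102.] circ 675 -298 41 256
vase z223 mean [620. 311. 224.] circ 618 310 18 140
dipper z22 mean [432. 437.  23.] circ 432 445 24 100
cactus z60 mean [ 484. -454.   59.] circ 486 -454 34 120
[304 139  29  27 605] [318. 152.] [ 656. -147.   24.] 655 -147 41
[267 140  29  27 601] [281. 153.] [653. -41.  23.] 652 -42 42
[231 143  28  27 592] [245. 156.] [643.  62.  23.] 641 63 40
[196 147  29  27 586] [210. 160.] [630. 161.  23.] 630 160 41
```

View pics/c1.png

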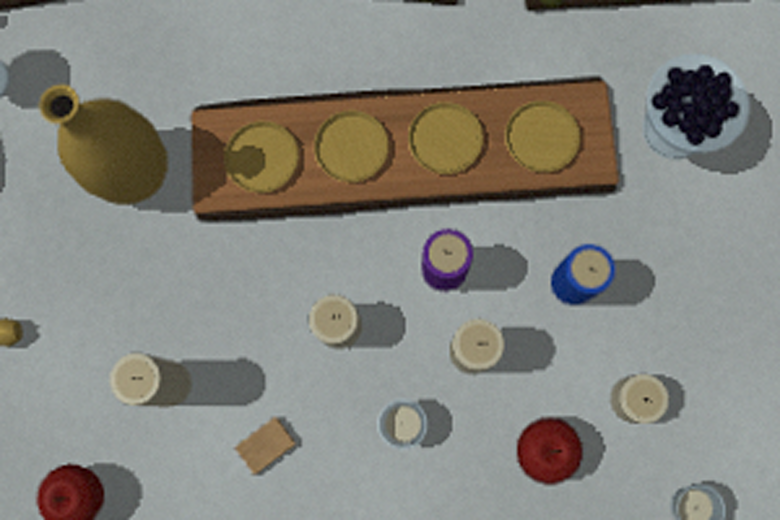

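The candles are b=(382,256), a=(447,72), d=(422,-71) and c=(372,-243). The plates, counted from the vase, are at (630,160), (642,63), (652,-42) and (655,-147). I'll square the tool to the world axes on the way to candle c.

>>> step_arm:
  moves:
    - [30,-36,-2,0,0,0.11,85]
    - [60,-71,-4,0,0,0.22,85]
    - [90,-107,-6,0,0,0.339,85]
    - [120,-143,-8,0,0,0.339,85]
    - [150,-178,-10,0,0,0.339,85]
    - [180,-214,-12,0,0,0.339,85]
    - [211,-250,-14,0,0,0.339,85]
    - [241,-285,-16,0,0,0.339,85]
  grip_force: 40

```text
clock: 0.9
tcp_pos: [0.3568, -0.286, 0.2472]
orientation: [-3.142, 0.002, 0.0]
contact_force: [-0.3, -0.3, -0.4]
grip_width: 0.0853
gripper_force: 0.0
```

```bash
cat >> h.py <<'E'
def go(x,y,z):
    """print tool-frame shift (mm), yaw error, to reach world point (m)"""
    o=r.get_obs(); R=cv2.Rodrigues(np.array(o['orientation'],float))[0]
    d=(np.array([x,y,z])-o['tcp_pos'])*1e3
    print('t%.1f'%o['clock'],'tcp',(o['tcp_pos']*1e3).round(1),'x',R[:,0].round(3),'z',R[:,2].round(3),'shift',(R.T@d).round(1),'f',np.round(o['contact_force'],1),'w',round(o['grip_width']*1e3,1),round(float(o['gripper_force']),1))
E
python3 - <<'E'
from h import *
go(.372,-.243,.25); print(r.get_obs()['joints'].round(2))
d=snap('wrist','w1.png'); 
R=cv2.Rodrigues(np.array(d['rvec'],float))[0];print(-R.T@np.ravel(d['tvec']),R.round(2))
E
```

```text
t0.9 tcp [ 356.8 -286.   247.2] x [ 1.    -0.001 -0.   ] z [-0.  0. -1.] shift [ 15.1 -43.   -2.8] f [-0.3 -0.3 -0.4] w 85.3 0.0
[ 0.64  0.1  -0.1   2.03  0.01  1.01 -1.05]
[ 0.42313954 -0.28603222  0.39011814] [[-0.   -1.   -0.  ]
 [-0.96  0.    0.26]
 [-0.26  0.   -0.96]]
```

>>> step_arm:
  moves:
    - [8,-22,20,0,0,0,85]
    - [15,-43,47,0,0,0,85]
    - [15,-43,47,0,0,0,85]

```text
clock: 1.25
tcp_pos: [0.3705, -0.2416, 0.1975]
orientation: [-3.138, -0.005, 0.008]
contact_force: [0.1, 0.3, 0.6]
grip_width: 0.0847
gripper_force: 0.0
```

```bash
cat >> h.py <<'E'
def circ(P,x,y,z,rad=.04,tol=.005):
    k=P[(abs(P[...,2]-z)<tol)&(np.hypot(P[...,0]-x,P[...,1]-y)<rad)]
    if len(k)<20: return print('few',len(k))
    (a,b),rr=cv2.minEnclosingCircle(k[:,:2].astype(np.float32)*1000)
    print('circ',round(a,1),round(b,1),'r',round(rr,1),'mean',(k.mean(0)*1e3).round(1),len(k))
E
python3 - <<'E'
from h import *
go(.372,-.243,.2)
d=snap('wrist','w2.png'); P=cloud(d); circ(P,.372,-.243,.05)
E
```

```text
t1.2 tcp [ 370.5 -241.6  197.5] x [ 1.     0.003 -0.005] z [-0.005  0.004 -1.   ] shift [ 1.5  1.4 -2.5] f [0.1 0.3 0.6] w 84.7 0.0
circ 373.1 -243.7 r 24.9 mean [ 374.1 -243.8   50.5] 2172
```

View pics/w2.png

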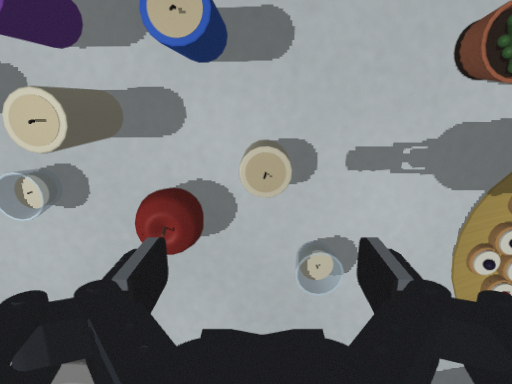

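The wrist view shows the short candle at pixel (266,170), clear of the apple (170,220), with the fingers on either side. I'll descend and grip.

>>> step_arm:
  moves:
    - [1,1,45,0,0,0,85]
    - [1,1,90,0,0,0,85]
    - [1,1,130,0,0,0,85]
    - [1,1,160,0,0,0,85]
    - [1,1,175,0,0,0,85]
    - [1,1,183,0,0,0,85]
    - [1,1,183,0,0,0,60]
    - [1,1,183,0,0,0,44]
  grip_force: 40

```text
clock: 2.1
tcp_pos: [0.3733, -0.2471, 0.0181]
orientation: [3.141, -0.003, 0.002]
contact_force: [0.1, 0.3, 0.7]
grip_width: 0.0588
gripper_force: 0.0
```

>>> step_arm:
  moves:
    - [0,0,0,0,0,0,40]
    - [0,0,0,0,0,0,40]
    - [0,0,0,0,0,0,40]
    - [0,0,0,0,0,0,40]

```text
clock: 2.5
tcp_pos: [0.3736, -0.2469, 0.0186]
orientation: [3.14, -0.002, 0.003]
contact_force: [-1.6, -0.1, 6.9]
grip_width: 0.0488
gripper_force: 41.6
```

Run:
```python
from h import *
go(.655,-.147,.04)
P=np.load('top1.npz')['P']
```

```text
t2.5 tcp [ 373.6 -246.9   18.6] x [ 1.    -0.002  0.002] z [ 0.002 -0.001 -1.   ] shift [ 281.3 -100.3  -21. ] f [-1.6 -0.1  6.9] w 48.8 41.6
```

>>> step_arm:
  moves:
    - [0,0,-10,0,0,0,40]
    - [0,0,-35,0,0,0,40]
    - [0,0,-65,0,0,0,40]
    - [0,0,-95,0,0,0,40]
    - [0,0,-125,0,0,0,40]
    - [0,0,-150,0,0,0,40]
    - [0,0,-165,0,0,0,40]
    - [0,0,-165,0,0,0,40]

```text
clock: 3.3
tcp_pos: [0.3739, -0.2468, 0.1851]
orientation: [3.139, -0.002, 0.007]
contact_force: [0.6, -0.1, -1.2]
grip_width: 0.0491
gripper_force: 41.6
```

>>> step_arm:
  moves:
    - [15,-5,0,0,0,0,40]
    - [45,-16,0,0,0,0,40]
    - [80,-28,0,0,0,0,40]
    - [115,-41,0,0,0,0,40]
    - [150,-53,0,0,0,0,40]
    - [185,-66,0,0,0,0,40]
    - [210,-75,0,0,0,0,40]
    - [220,-80,0,0,0,0,40]

```text
clock: 4.1
tcp_pos: [0.5953, -0.1632, 0.1804]
orientation: [-3.139, -0.003, 0.001]
contact_force: [-0.6, 0.8, -1.8]
grip_width: 0.0489
gripper_force: 41.6
```

```bash
cat >> h.py <<'E'
def plates(P,I):
    hsv=cv2.cvtColor(I,cv2.COLOR_RGB2HSV); z=P[...,2]
    m=((hsv[...,0]>20)&(hsv[...,0]<32)&(hsv[...,1]>120)&(z>.015)&(z<.045)&(P[...,0]>.5)).astype(np.uint8)
    n,l,st,ce=cv2.connectedComponentsWithStats(m)
    for i in range(1,n):
        if st[i,4]>150:
            k=P[l==i]; (x,y),rr=cv2.minEnclosingCircle(k[:,:2].astype(np.float32)*1000)
            print('plate',st[i],(np.nanmedian(k,0)*1e3).round(),round(x,1),round(y,1),round(rr,1))
E
python3 - <<'E'
from h import *
go(.655,-.147,.04)
d=snap('wrist','w3.png'); P=cloud(d); plates(P,d['image']); o=r.get_obs()['tcp_pos']; print(r.get_obs()['gripper_force'])
circ(P,o[0],o[1],o[2]+.03,tol=.01)
E
```

```text
t4.1 tcp [ 595.3 -163.2  180.4] x [ 1.     0.002 -0.001] z [-0.001  0.002 -1.   ] shift [ 59.8 -15.8 140.4] f [-0.6  0.8 -1.8] w 48.9 41.6
plate [ 198   60   92   94 6672] [ 657. -146.   25.] 655.8 -144.8 41.9
plate [  80   64   91   93 6510] [654. -38.  25.] 652.5 -39.9 41.1
plate [   0   77   63   91 4465] [641.  57.  25.] 642.2 61.3 40.5
41.627440452575684
circ 601.8 -163.1 r 38.1 mean [ 598.6 -163.2  211.9] 13834
```

View pics/w3.png

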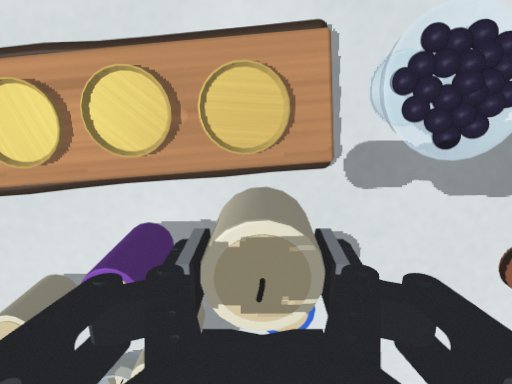

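Candle c is held, and its plate's centre is at pixel (245,107), which is world (656,-145). Now I'll go over it and then lower.

>>> step_arm:
  moves:
    - [20,-6,0,0,0,0,40]
    - [45,-14,0,0,0,0,40]
    - [60,-18,15,0,0,0,40]
    - [60,-18,45,0,0,0,40]
    - [60,-18,75,0,0,0,40]
    - [60,-18,100,0,0,0,40]
    - [60,-18,115,0,0,0,40]
    - [60,-18,120,0,0,0,40]

```text
clock: 4.95
tcp_pos: [0.6508, -0.1486, 0.06]
orientation: [-3.141, 0.003, 0.006]
contact_force: [-1.1, 0.7, -1.4]
grip_width: 0.0492
gripper_force: 41.6
```

>>> step_arm:
  moves:
    - [0,0,0,0,0,0,40]

```text
clock: 5.05
tcp_pos: [0.6524, -0.1486, 0.0619]
orientation: [-3.142, 0.002, 0.002]
contact_force: [-0.2, -0.4, -0.5]
grip_width: 0.049
gripper_force: 41.6
```

Run:
```python
from h import *
go(.656,-.145,.0425)
d=snap('wrist','w4.png'); P=cloud(d); I=d['image']
o=r.get_obs()['tcp_pos']
hsv=cv2.cvtColor(I,cv2.COLOR_RGB2HSV); k=P[(hsv[...,2]>90)&(abs(P[...,2]-(o[2]+.0315))<.004)&(np.hypot(P[...,0]-o[0],P[...,1]-o[1])<.045)]
print(len(k),(np.nanmean(k,0)*1e3).round(1),(np.nanpercentile(k,[1,99],axis=0)*1e3).round(1))
```

```text
t5.0 tcp [ 652.4 -148.6   61.9] x [ 1.    -0.002 -0.001] z [-0.001  0.    -1.   ] shift [ 3.7 -3.6 19.4] f [-0.2 -0.4 -0.5] w 49.0 41.6
11305 [ 654.2 -148.5   93.8] [[ 629.6 -175.4   91.1]
 [ 675.8 -122.    95.7]]
```

>>> step_arm:
  moves:
    - [3,-4,4,0,0,0,40]
    - [3,-4,8,0,0,0,40]
    - [3,-4,12,0,0,0,40]
    - [3,-4,15,0,0,0,40]
    - [3,-4,17,0,0,0,40]
    - [3,-4,18,0,0,0,40]
    - [3,-4,18,0,0,0,40]

```text
clock: 5.8
tcp_pos: [0.6557, -0.1445, 0.0441]
orientation: [-3.142, 0.002, 0.0]
contact_force: [0.7, -0.5, -0.4]
grip_width: 0.049
gripper_force: 41.6
```

>>> step_arm:
  moves:
    - [0,0,1,0,0,0,40]
    - [0,0,2,0,0,0,40]
    - [0,0,2,0,0,0,40]

```text
clock: 6.1
tcp_pos: [0.656, -0.1445, 0.0428]
orientation: [3.141, -0.002, 0.001]
contact_force: [-0.7, 0.2, 2.4]
grip_width: 0.0489
gripper_force: 41.8
```

>>> step_arm:
  moves:
    - [0,0,0.5,0,0,0,52]
    - [0,0,0.5,0,0,0,60]
    - [0,0,0,0,0,0,75]
    - [0,0,0,0,0,0,85]
    - [0,0,-30,0,0,0,85]
    - [0,0,-80,0,0,0,85]
    - [0,0,-130,0,0,0,85]
    - [0,0,-160,0,0,0,85]

```text
clock: 6.9
tcp_pos: [0.6574, -0.1447, 0.2069]
orientation: [3.141, -0.002, 0.008]
contact_force: [-0.3, 1.0, -0.1]
grip_width: 0.0844
gripper_force: 0.0
```

>>> step_arm:
  moves:
    - [-35,-35,0,0,0,0,85]
    - [-70,-70,0,0,0,0,85]
    - [-105,-105,0,0,0,0,85]
    - [-140,-140,0,0,0,0,85]
    - [-175,-175,0,0,0,0,85]
    - [-205,-210,0,0,0,0,85]
    - [-209,-217,0,0,0,0,85]
    - [-209,-217,0,0,0,0,85]

```text
clock: 7.7
tcp_pos: [0.4467, 0.074, 0.2028]
orientation: [-3.142, -0.003, -0.002]
contact_force: [0.2, -0.5, -0.4]
grip_width: 0.085
gripper_force: 0.0
```

Run:
```python
from h import *
go(.447,.072,.052)
d=snap('wrist','w5.png'); P=cloud(d); circ(P,.447,.072,.075)
d=snap('top','t5.png'); P=cloud(d); circ(P,.656,-.145,.074)
```

```text
t7.7 tcp [446.7  74.  202.8] x [1.    0.002 0.001] z [ 0.001  0.    -1.   ] shift [1.000e-01 2.000e+00 1.508e+02] f [ 0.2 -0.5 -0.4] w 85.0 0.0
circ 448.2 72.3 r 24.9 mean [449.3  72.3  75.5] 2459
circ 654.8 -144.5 r 25.2 mean [ 653.7 -144.3   73.3] 246
```

Candle c is upright on its plate, with its top at z≈73–74. Next is candle a.

>>> step_arm:
  moves:
    - [1,2,45,0,0,0,85]
    - [1,2,90,0,0,0,85]
    - [1,2,130,0,0,0,85]
    - [1,2,158,0,0,0,85]
    - [1,2,172,0,0,0,85]
    - [1,2,172,0,0,0,70]
    - [1,2,172,0,0,0,55]
    - [1,2,172,0,0,0,40]

```text
clock: 8.6
tcp_pos: [0.4495, 0.0704, 0.0313]
orientation: [-3.141, 0.004, -0.003]
contact_force: [-0.4, -1.1, -1.9]
grip_width: 0.049
gripper_force: 41.5
```

>>> step_arm:
  moves:
    - [0,0,0,0,0,0,40]
    - [0,0,0,0,0,0,40]
    - [0,0,0,0,0,0,40]
    - [0,0,0,0,0,0,40]

```text
clock: 9.0
tcp_pos: [0.4488, 0.0706, 0.0311]
orientation: [3.141, -0.002, 0.003]
contact_force: [-1.0, -1.6, 7.7]
grip_width: 0.0491
gripper_force: 41.6
```

>>> step_arm:
  moves:
    - [0,0,-10,0,0,0,40]
    - [0,0,-35,0,0,0,40]
    - [0,0,-65,0,0,0,40]
    - [0,0,-95,0,0,0,40]
    - [0,0,-125,0,0,0,40]
    - [0,0,-145,0,0,0,40]
    - [0,0,-150,0,0,0,40]

```text
clock: 9.7
tcp_pos: [0.4491, 0.0712, 0.1829]
orientation: [-3.141, 0.002, -0.007]
contact_force: [0.7, 0.3, -0.9]
grip_width: 0.0492
gripper_force: 41.8
```

>>> step_arm:
  moves:
    - [15,8,0,0,0,0,40]
    - [45,24,0,0,0,0,40]
    - [80,43,0,0,0,0,40]
    - [115,62,0,0,0,0,40]
    - [150,81,0,0,0,0,40]
    - [180,98,0,0,0,0,40]
    - [198,108,0,0,0,0,40]
    - [203,110,0,0,0,0,40]

```text
clock: 10.5
tcp_pos: [0.6522, -0.0425, 0.1777]
orientation: [3.14, -0.007, -0.004]
contact_force: [-0.9, 0.4, -1.6]
grip_width: 0.0491
gripper_force: 41.8
```

>>> step_arm:
  moves:
    - [0,0,10,0,0,0,40]
    - [0,0,35,0,0,0,40]
    - [0,0,65,0,0,0,40]
    - [0,0,90,0,0,0,40]
    - [0,0,103,0,0,0,40]
    - [0,0,108,0,0,0,40]
    - [0,0,108,0,0,0,40]

```text
clock: 11.2
tcp_pos: [0.6505, -0.039, 0.0719]
orientation: [-3.141, 0.001, 0.001]
contact_force: [0.5, 0.3, -0.7]
grip_width: 0.0489
gripper_force: 41.8
```

Run:
```python
from h import *
go(.652,-.040,.055)
```

```text
t11.2 tcp [650.5 -39.   71.9] x [ 1.    -0.001 -0.001] z [-0.001  0.    -1.   ] shift [ 1.6  1.  16.9] f [ 0.5  0.3 -0.7] w 48.9 41.8
```

>>> step_arm:
  moves:
    - [2,1,5,0,0,0,40]
    - [2,1,9,0,0,0,40]
    - [2,1,12,0,0,0,40]
    - [2,1,14,0,0,0,40]
    - [2,1,15,0,0,0,40]
    - [2,1,16,0,0,0,40]
    - [2,1,17,0,0,0,40]
    - [2,1,17,0,0,0,40]

```text
clock: 12.0
tcp_pos: [0.653, -0.0405, 0.0553]
orientation: [3.142, -0.002, 0.0]
contact_force: [0.0, 0.6, -2.5]
grip_width: 0.0491
gripper_force: 41.8
```

>>> step_arm:
  moves:
    - [0,0,1,0,0,0,40]
    - [0,0,1,0,0,0,40]

```text
clock: 12.2
tcp_pos: [0.6531, -0.0404, 0.0552]
orientation: [3.141, -0.002, 0.0]
contact_force: [-2.6, -0.3, 4.2]
grip_width: 0.0493
gripper_force: 42.3
```

>>> step_arm:
  moves:
    - [0,0,0,0,0,0,52]
    - [0,0,0,0,0,0,60]
    - [0,0,0,0,0,0,75]
    - [0,0,0,0,0,0,85]
    - [0,0,-30,0,0,0,85]
    - [0,0,-80,0,0,0,85]
    - [0,0,-130,0,0,0,85]
    - [0,0,-165,0,0,0,85]

```text
clock: 13.0
tcp_pos: [0.654, -0.0404, 0.223]
orientation: [-3.141, 0.002, -0.006]
contact_force: [1.0, 0.2, -0.2]
grip_width: 0.085
gripper_force: 0.0
```

>>> step_arm:
  moves:
    - [-40,5,0,0,0,0,85]
    - [-80,10,0,0,0,0,85]
    - [-120,15,0,0,0,0,85]
    - [-160,20,0,0,0,0,85]
    - [-200,26,0,0,0,0,85]
    - [-225,31,0,0,0,0,85]
    - [-231,31,0,0,0,0,85]
    - [-231,31,0,0,0,0,85]

```text
clock: 13.8
tcp_pos: [0.4218, -0.0713, 0.2197]
orientation: [3.141, -0.003, 0.002]
contact_force: [1.1, 0.5, -0.5]
grip_width: 0.0849
gripper_force: 0.0
```

Run:
```python
from h import *
go(.422,-.071,.055)
d=snap('wrist','w6.png'); P=cloud(d); circ(P,.422,-.071,.1)
d=snap('top','t6.png'); P=cloud(d); circ(P,.656,-.145,.074);circ(P,.652,-.04,.099)
```

```text
t13.8 tcp [421.8 -71.3 219.7] x [ 1.    -0.002  0.001] z [ 0.001 -0.    -1.   ] shift [ 1.000e-01 -3.000e-01  1.647e+02] f [ 1.1  0.5 -0.5] w 84.9 0.0
circ 423.1 -71.4 r 25.0 mean [424.2 -71.5 100.5] 2596
circ 654.0 -145.2 r 25.1 mean [ 653.8 -144.4   73.3] 251
circ 650.7 -40.4 r 24.9 mean [650.  -40.2  98.2] 262
```

>>> step_arm:
  moves:
    - [1,0,45,0,0,0,85]
    - [1,0,90,0,0,0,85]
    - [1,0,130,0,0,0,85]
    - [1,0,152,0,0,0,85]
    - [1,0,163,0,0,0,85]
    - [1,0,163,0,0,0,70]
    - [1,0,163,0,0,0,55]
    - [1,0,163,0,0,0,40]

```text
clock: 14.7
tcp_pos: [0.4244, -0.0712, 0.0576]
orientation: [3.141, -0.002, 0.004]
contact_force: [-0.2, -1.0, -0.8]
grip_width: 0.049
gripper_force: 41.5
```

>>> step_arm:
  moves:
    - [0,0,0,0,0,0,40]
    - [0,0,0,0,0,0,40]
    - [0,0,0,0,0,0,40]
    - [0,0,0,0,0,0,40]

```text
clock: 15.1
tcp_pos: [0.4243, -0.0713, 0.0575]
orientation: [3.141, -0.002, 0.005]
contact_force: [0.3, 0.2, 7.0]
grip_width: 0.0493
gripper_force: 42.1
```

>>> step_arm:
  moves:
    - [0,0,-10,0,0,0,40]
    - [0,0,-35,0,0,0,40]
    - [0,0,-65,0,0,0,40]
    - [0,0,-95,0,0,0,40]
    - [0,0,-120,0,0,0,40]
    - [0,0,-135,0,0,0,40]
    - [0,0,-140,0,0,0,40]

```text
clock: 15.8
tcp_pos: [0.4233, -0.0713, 0.1983]
orientation: [3.141, -0.002, 0.005]
contact_force: [-0.1, 0.4, -1.3]
grip_width: 0.0491
gripper_force: 42.0
```

>>> step_arm:
  moves:
    - [15,-9,0,0,0,0,40]
    - [45,-27,0,0,0,0,40]
    - [80,-49,0,0,0,0,40]
    - [115,-70,0,0,0,0,40]
    - [150,-92,0,0,0,0,40]
    - [185,-113,0,0,0,0,40]
    - [210,-128,0,0,0,0,40]
    - [218,-133,0,0,0,0,40]

```text
clock: 16.6
tcp_pos: [0.6422, 0.0641, 0.195]
orientation: [-3.14, -0.002, 0.002]
contact_force: [-0.8, 0.8, -1.7]
grip_width: 0.0495
gripper_force: 42.0
```

>>> step_arm:
  moves:
    - [0,0,10,0,0,0,40]
    - [0,0,35,0,0,0,40]
    - [0,0,65,0,0,0,40]
    - [0,0,85,0,0,0,40]
    - [0,0,96,0,0,0,40]
    - [0,0,100,0,0,0,40]
    - [0,0,100,0,0,0,40]

```text
clock: 17.3
tcp_pos: [0.6406, 0.0609, 0.0962]
orientation: [3.141, -0.003, -0.001]
contact_force: [-0.5, 0.6, -1.8]
grip_width: 0.0491
gripper_force: 42.0
```

Run:
```python
from h import *
go(.642,.062,.0815)
d=snap('wrist','w7.png'); plates(cloud(d),d['image'])
```

```text
t17.3 tcp [640.6  60.9  96.2] x [ 1.    -0.002 -0.001] z [-0.001 -0.    -1.   ] shift [ 1.4 -1.1 14.7] f [-0.5  0.6 -1.8] w 49.1 42.0
plate [ 353  124  119  117 4248] [672. -26.  25.] 653.8 -41.4 42.4
plate [ 201  140  119   91 4746] [661.  66.  25.] 641.8 64.7 42.5
plate [  60  160  118  111 9912] [629. 163.  25.] 629.5 161.1 41.5
```

>>> step_arm:
  moves:
    - [1,-2,4,0,0,0,40]
    - [1,-2,8,0,0,0,40]
    - [1,-2,11,0,0,0,40]
    - [1,-2,13,0,0,0,40]
    - [1,-2,14,0,0,0,40]
    - [1,-2,15,0,0,0,40]
    - [1,-2,16,0,0,0,40]
    - [1,-2,16,0,0,0,40]

```text
clock: 18.15
tcp_pos: [0.6423, 0.0635, 0.0816]
orientation: [3.141, -0.002, 0.001]
contact_force: [-3.1, -1.0, 8.2]
grip_width: 0.0492
gripper_force: 43.0
```

>>> step_arm:
  moves:
    - [0,0,0,0,0,0,52]
    - [0,0,0,0,0,0,60]
    - [0,0,0,0,0,0,75]
    - [0,0,0,0,0,0,85]
    - [0,0,-30,0,0,0,85]
    - [0,0,-80,0,0,0,85]
    - [0,0,-130,0,0,0,85]
    - [0,0,-160,0,0,0,85]

```text
clock: 18.95
tcp_pos: [0.6435, 0.064, 0.2447]
orientation: [-3.141, 0.002, -0.008]
contact_force: [1.0, 0.1, -0.1]
grip_width: 0.0853
gripper_force: 0.0
```

>>> step_arm:
  moves:
    - [-40,-30,0,0,0,0,85]
    - [-80,-60,0,0,0,0,85]
    - [-120,-90,0,0,0,0,85]
    - [-160,-119,0,0,0,0,85]
    - [-200,-149,0,0,0,0,85]
    - [-240,-178,0,0,0,0,85]
    - [-260,-193,0,0,0,0,85]
    - [-260,-193,0,0,0,0,85]

```text
clock: 19.75
tcp_pos: [0.3792, 0.2595, 0.2407]
orientation: [-3.141, -0.009, -0.0]
contact_force: [0.1, -1.1, -0.1]
grip_width: 0.0852
gripper_force: 0.0
```

Run:
```python
from h import *
go(.382,.256,.08); print(r.get_obs()['joints'].round(2))
d=snap('wrist','w8.png'); P=cloud(d); circ(P,.382,.256,.125)
d=snap('top','t8.png'); P=cloud(d); circ(P,.656,-.145,.074);circ(P,.652,-.04,.099);circ(P,.642,.063,.124)
```

```text
t19.8 tcp [379.2 259.5 240.7] x [1.    0.006 0.   ] z [ 0.     0.001 -1.   ] shift [  2.8   3.6 160.7] f [ 0.1 -1.1 -0.1] w 85.2 0.0
[-0.27  0.15 -0.51  2.01  0.08  1.   -2.38]
circ 382.5 255.6 r 25.0 mean [383.6 255.7 125.5] 2693
circ 654.4 -144.6 r 25.1 mean [ 653.7 -144.7   73. ] 253
circ 650.5 -40.0 r 25.0 mean [650.1 -40.3  98.1] 261
circ 639.4 63.0 r 25.1 mean [639.2  63.  123.1] 276
```

>>> step_arm:
  moves:
    - [0,0,0,0,0,0,85]
    - [0,0,15,0,0,0,85]
    - [0,0,30,0,0,0,85]
    - [0,0,30,0,0,0,85]

```text
clock: 20.25
tcp_pos: [0.3824, 0.255, 0.2085]
orientation: [3.139, -0.006, -0.005]
contact_force: [0.2, -1.7, -0.3]
grip_width: 0.0851
gripper_force: 0.0
```

>>> step_arm:
  moves:
    - [0,0,30,0,0,0,85]
    - [0,0,65,0,0,0,85]
    - [0,0,95,0,0,0,85]
    - [0,0,115,0,0,0,85]
    - [0,0,125,0,0,0,85]
    - [0,0,125,0,0,0,70]
    - [0,0,125,0,0,0,55]
    - [0,0,125,0,0,0,40]

```text
clock: 21.05
tcp_pos: [0.3834, 0.2572, 0.0866]
orientation: [-3.141, 0.003, -0.003]
contact_force: [0.2, -0.2, 1.0]
grip_width: 0.0494
gripper_force: 41.0
```

>>> step_arm:
  moves:
    - [0,0,0,0,0,0,40]
    - [0,0,0,0,0,0,40]
    - [0,0,0,0,0,0,40]
    - [0,0,0,0,0,0,40]

```text
clock: 21.45
tcp_pos: [0.3833, 0.2572, 0.0866]
orientation: [-3.141, 0.003, -0.004]
contact_force: [-0.1, -0.9, 7.4]
grip_width: 0.0491
gripper_force: 41.0
```

>>> step_arm:
  moves:
    - [0,0,-10,0,0,0,40]
    - [0,0,-35,0,0,0,40]
    - [0,0,-65,0,0,0,40]
    - [0,0,-95,0,0,0,40]
    - [0,0,-115,0,0,0,40]
    - [0,0,-128,0,0,0,40]
    - [0,0,-132,0,0,0,40]

```text
clock: 22.15
tcp_pos: [0.3827, 0.2572, 0.2188]
orientation: [-3.14, 0.002, -0.003]
contact_force: [1.2, 0.8, -3.0]
grip_width: 0.0494
gripper_force: 42.0
```

>>> step_arm:
  moves:
    - [15,6,0,0,0,0,40]
    - [45,18,0,0,0,0,40]
    - [85,33,0,0,0,0,40]
    - [125,49,0,0,0,0,40]
    - [165,64,0,0,0,0,40]
    - [205,80,0,0,0,0,40]
    - [235,92,0,0,0,0,40]
    - [247,96,0,0,0,0,40]

```text
clock: 22.95
tcp_pos: [0.6322, 0.1562, 0.2146]
orientation: [3.139, -0.01, -0.003]
contact_force: [-0.9, -1.2, -2.5]
grip_width: 0.0492
gripper_force: 42.0
```

>>> step_arm:
  moves:
    - [0,0,10,0,0,0,40]
    - [0,0,35,0,0,0,40]
    - [0,0,60,0,0,0,40]
    - [0,0,80,0,0,0,40]
    - [0,0,89,0,0,0,40]
    - [0,0,92,0,0,0,40]
    - [0,0,92,0,0,0,40]

```text
clock: 23.65
tcp_pos: [0.6287, 0.1611, 0.1252]
orientation: [-3.141, 0.001, 0.001]
contact_force: [-0.7, -0.8, -2.0]
grip_width: 0.0491
gripper_force: 42.1
```

Run:
```python
from h import *
go(.630,.161,.1106)
```

```text
t23.6 tcp [628.7 161.1 125.2] x [ 1.    -0.    -0.001] z [-0.001  0.    -1.   ] shift [ 1.3  0.1 14.6] f [-0.7 -0.8 -2. ] w 49.1 42.1
```

>>> step_arm:
  moves:
    - [1,0,4,0,0,0,40]
    - [1,0,8,0,0,0,40]
    - [1,0,11,0,0,0,40]
    - [1,0,13,0,0,0,40]
    - [1,0,14,0,0,0,40]
    - [1,0,15,0,0,0,40]
    - [1,0,15,0,0,0,40]

```text
clock: 24.35
tcp_pos: [0.6304, 0.1605, 0.1107]
orientation: [3.142, -0.002, 0.001]
contact_force: [-0.9, -0.8, -0.2]
grip_width: 0.0489
gripper_force: 42.4
```

>>> step_arm:
  moves:
    - [0,0,1,0,0,0,40]
    - [0,0,1,0,0,0,40]

```text
clock: 24.55
tcp_pos: [0.6307, 0.1605, 0.1107]
orientation: [3.142, -0.002, 0.002]
contact_force: [-2.1, -1.1, 6.7]
grip_width: 0.0492
gripper_force: 43.0
```

Contact is firm, so I'll release, lift and move clear.

>>> step_arm:
  moves:
    - [0,0,0,0,0,0,52]
    - [0,0,0,0,0,0,60]
    - [0,0,0,0,0,0,75]
    - [0,0,0,0,0,0,85]
    - [0,0,-30,0,0,0,85]
    - [0,0,-75,0,0,0,85]
    - [0,0,-110,0,0,0,85]
    - [0,0,-130,0,0,0,85]

```text
clock: 25.35
tcp_pos: [0.6314, 0.1613, 0.2429]
orientation: [-3.14, 0.002, -0.007]
contact_force: [1.0, 0.4, -0.6]
grip_width: 0.0854
gripper_force: 0.0
```

>>> step_arm:
  moves:
    - [-40,0,0,0,0,0,85]
    - [-80,0,0,0,0,0,85]
    - [-120,0,0,0,0,0,85]
    - [-150,0,0,0,0,0,85]
    - [-150,0,0,0,0,0,85]
    - [-150,0,0,0,0,0,85]

```text
clock: 25.95
tcp_pos: [0.4803, 0.1608, 0.2397]
orientation: [3.142, -0.001, 0.002]
contact_force: [0.4, -0.2, 0.2]
grip_width: 0.0851
gripper_force: 0.0
```

Run:
```python
from h import *
go(.48,.161,.24)
a=snap('top'); P=cloud(a); b=snap('side')
for x,y,z in [(.630,.161,.149),(.642,.063,.124),(.652,-.04,.099),(.656,-.145,.074)]: circ(P,x,y,z)
cv2.imwrite('pics/fin.png',cv2.resize(np.vstack([a['image'][:250],b['image']])[:,:,::-1],None,fx=.9,fy=.9))
```

```text
t25.9 tcp [480.3 160.8 239.7] x [ 1.    -0.001  0.001] z [ 0.001 -0.    -1.   ] shift [-0.3 -0.2 -0.3] f [ 0.4 -0.2  0.2] w 85.1 0.0
circ 629.5 159.9 r 25.4 mean [628.6 159.4 148.1] 294
circ 639.4 63.1 r 24.9 mean [639.1  63.  123.1] 280
circ 651.0 -40.5 r 25.1 mean [649.9 -40.4  98.1] 264
circ 654.3 -144.6 r 25.3 mean [ 653.7 -144.4   73.1] 250
```

View pics/fin.png

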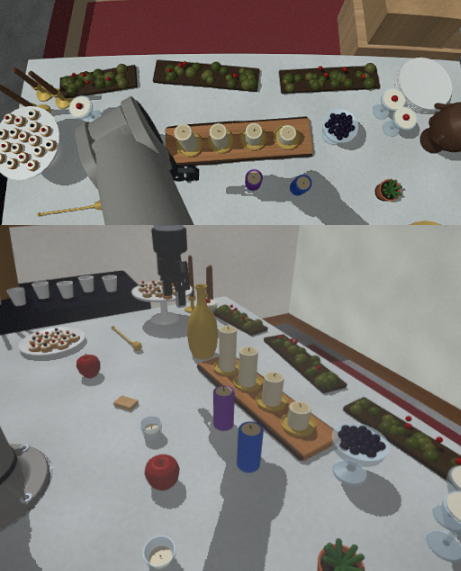

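All four candles stand centred on their plates, stepping down from the vase: side view (228,350) down to (300,420). The arm is clear.

```bash
python3 -c "
from bench import r
print(r.hand_in())"
```

```text
the job is handed in; nothing more can be done
None
```

The four candles stand upright on their plates, stepping down 125, 100, 75 and 50 mm from the vase, each within about 3 mm of its plate's centre by camera; the job was handed in at about 26 s, and no verdict came back.

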